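Clamp the blue specimen and set the preload

ROBOT

A 6-joint arm with a two-finger parallel gripper is mounted at the origin on the work surface. World frame = base frame: x ahead of the robot, y to its left, z up, the work surface at z = 0. Lengths are in m, angles in rad, forces in N, time in s.
With the tool pointing down it reaches from about 0.225 to 0.875 m from the base axis. Payload 3.4 kg.
Tool frame: the origin (TCP) lies where the fingers leave the gripper's body, on its centre line; the fingertips stand 73 mm ahead of it and the grasp point (between the pads) lies 54 mm ahead of it (manip.pinch_z is the distance from the TCP to the grasp point, in m); z points along the fingers, y is the line along which they close (so a half turn about z gives the same grasp; the last joint's range is limited). The gripper opens to 85 mm and grips with 20 to 120 N. Pads are 22 mm wide; open, the fingers measure 114 mm over their backs; the gripper's body (76 mm by 85 mm) begins 54 mm behind the grasp point. The pads swing forward as they close: fully open they stand 13 mm farther back than shut.
Start: joints at [1.158, 0.276, 1.505, -0, 1.361, -0.121], TCP at [0.165, 0.551, 0.304] pointing down, gripper open.
Joint ranges: [-2.89, 2.89], [-0.75, 2.08], [0.22, 2.7], [-1.18, 4.32], [0.11, 2.71], [-2.7, 2.7]. Speed limits (rad/s): [2.57, 2.57, 3.14, 3.14, 3.14, 3.14].

INTERFACE

Orientations are given as a unit quaternion [w, x, y, z].
In Python, from rig import readout, imaging, manip gives the robot as it stands. The module is installed in compiled form; this text tells all that it offers.
- The arm moves only by the tool servo_tool, never from a script. Its argument "moves" is a list of rows, each an object with "dp": the shift along the tool's x, y, z in units of 0.2 m (1.0 is 0.2 m), a list of three; "delta_rot": the turn, a rotation vector about the tool's x, y, z in units of 0.1 rad (1.0 is 0.1 rad), a list of three; "fingers": the opening, from 0 (shut) to 1 (fully open). In form: [{"dp": [dx, dy, dz], "delta_rot": [wx, wy, wz], "fingers": fingers}, ...]. A call has 1 to 5 rows; each row shifts and turns the commanded pose from where the row before left it, along the tool's axes as they then stand; what a row does not reach is not made up. A row lasts 1/10 s, in which the tool goes at most 50 mm and 8.59 degrees, less where a joint would pass 70% of its speed; a pose out of reach is approached as far as the arm can. A call with a number of a shift or a turn outside -1 to 1 is refused whole. A call with a gripper value outside its range is refused whole. The fingers move at their own pace and stop on an object; "force" is the grip in N (left out, the last holds). Time passes only in rows, so rows that do not move let the fingers close. It gives the time, the measured TCP pose, the force, the opening and the grip force at its end, in the units of the state.
- readout.get_state(): the state, without advancing time (a new reading comes with each control period).
- imaging.get_image(name): name is "scene" or "top" or "wrist"; returns (picture, depth): 480x640x3 uint8, red, green, blue; 480x640 float32, m along the optical axis (not along the pixel's ray), 0 where there is no reading.
- imaging.calibration(name): a dict with "intrinsics" (3x3 intrinsics, pixels), "dist" ([k1, k2, p1, p2, k3] as OpenCV has them; the pictures are not rectified), "R" (3x3) and "t" (3): a world point X has camera coordinates R X + t; the wrist camera has in their place "hand_eye" (4x4, takes a point from camera to tool coordinates, whose origin is the TCP and whose axes are the flange's). Camera axes: x right, y down, z forward; pixel columns grow to the right and rows downward; lengths in m; the calibration is good to about 2 mm. A picture is of the moment at which its call begins: read the wrist's pose just before it. calibration takes no time and is no camera call.
- manip.sign_off(): hands the job in; it is judged then, once.
The state is a dict: "clock": time; "qpos": joint angles; "qd": joint speeds; "effort": joint torques, N m; "position": TCP position; "ee_rot": TCP orientation; "contact_force": force on the tool from outside, world axes, zero at the start; "moment": the same for the moment, N m; "width": finger opening in m; "gripper_force": force on a finger pad.
Only numpy, scipy, OpenCV 4.12 (cv2) and the standard library are available. Lean on these libraries where they do the work, as an engineer would, in place of code of your own. Each camera call takes 0.05 s, during which the arm holds its last target. There are 200 camera calls.

TASK

Take the blue moulded specimen off the sample mat and seat it fully home in the pocket of the specimen holder, then swing the red locking lever fully shut over it. After that, turn the black preload knob until the tip of the dial's needle stands on the red mark, and let go. Leave the other specimens, the jar and the brush where they are.

Things in the scene. Friction and masses are not known exactly. Their poses are not given: they have to be found in the camera images.
- holder: Fixed specimen holder on the bench: teal foot 180 x 240 x 12 mm carrying a grey deck 160 (x) x 220 (y) mm whose top is 40 mm above the bench. Origin: centre of its underside. In its frame the pocket is at (0, 65) mm, the lever's hinge at (55, 65), the knob's axis at (-40, -60) and the dial's centre at (35, -60); the dial (radius 43 mm) stands 8 mm above the deck.
- pocket (a point): Centre of the floor of the pocket, 26 mm above the bench and 14 mm below the deck. Axes as the holder's: the pocket is 46 mm along x, 26 mm along y (1 mm clearance all round), with a 2 mm chamfered mouth.
- blue_block: Loose blue plastic specimen, 44 (own x) x 24 (own y) x 34 mm high, 45 g, lowest 3 mm slightly narrower; standing on the mat, it may be put in either way round. Origin: centre of its underside; z up. Seated, its origin is at the pocket's floor and it stands 20 mm above the deck.
- white_block: The same specimen in white plastic; leave it. Origin: centre of its underside.
- amber_block: The same specimen in amber plastic; leave it. Origin: centre of its underside.
- sample_mat: Fixed grey mat 130 x 270 mm, 4 mm thick, on which the three specimens stand about 85 mm apart. Origin: centre of its underside.
- lever (a joint): Red locking lever, a flat bar 14 mm wide and 10 mm thick that swings level about an upright hinge, its underside 62.5 mm above the bench (2.5 mm above a seated specimen). 0 = fully shut (lies along the holder's -x from the hinge, across the pocket; end stop), grows as it opens clockwise seen from above, towards the holder's +y; at most 1.6 rad. Stays where it is left.
- lever_post (a point): Point to grip on the lever's yellow upright handle post, 16 mm in diameter, 110 mm from the hinge axis; this point is 92.5 mm above the bench, the post rises from the bar's top at 72.5 mm to 107.5 mm. Axes turn with the lever: own x points from the post to the hinge.
- lever_hinge (a point): Point on the lever's upright hinge axis.
- knob (a joint): Turn of the black preload knob about its upright axis, clockwise seen from above = growing, 0 to 3.4 rad. It drives the needle 0.6 rad per rad of knob. Stays where it is left.
- knob_grip (a point): Point on the knob's axis at the height to grip. The knob is a black bar 42 mm long and 14 mm thick whose sides can be pinched, its top 84 mm above the bench; below 54 mm is a round skirt 44 mm in diameter. This point is 77 mm above the bench; own x runs along the grip bar.
- needle (a joint): Angle of the dial's black needle, clockwise seen from above, 0 = along the holder's +y; always 0.6 x the knob's angle.
- needle_tip (a point): Tip of the needle, 36 mm from the dial's centre, 51 mm above the bench.
- red_mark (a point): Point on the red mark on the dial (6 mm wide across the needle's sweep, 27 to 39 mm from the centre), 36 mm from the dial's centre. It does not move; always clockwise of the needle's start.
- pellet_jar: Loose closed jar, 60 mm in diameter, 90 mm high; leave it. Origin: centre of its underside.
- brush: Loose cleaning brush 150 mm long lying on the bench; leave it. Own x runs along it.
Not all that is in view belongs to the job. What is shaped like the blue_block but brown is not meant.

How it is judged:
By the outcome, as a careful person would: the job done as asked, in the order asked, and still so for the second after the job is handed in, with the robot touching nothing.
It also fails if it takes over 72 s, if anything falls off the work surface, if the arm or the gripper's body presses on something with over 40 N, if the wrist force passes 120 N, or if a joint passes its speed limit or range.

## Working session

There is one attempt and no reset: what is moved stays moved. The work goes in short steps, Python scripts to look and compute and a tool call to move; the robot and the scene stay as the last step left them, time stands still between calls to the robot, and variables do not carry over. Pictures are saved under pics/ and viewed, at most 10 in all, crops included, and the job is handed in when it is done.

Besides the shell and the picture viewer there is one more tool, called after "Call:" as a command line: name --argument value ..., lists and objects as JSON in quotes. servo_tool: Moves the arm, as the interface text tells. Its arguments: {"type":"object","properties":{"moves":{"type":"array"},"force":{"type":"number"}},"required":["moves"]}

```bash
mkdir -p pics
python3 - <<'E'
from rig import readout, imaging, manip
import cv2, numpy as np
print(readout.get_state())
for n in("top","scene"):
    p,d=imaging.get_image(n); np.savez(f"pics/{n}0.npz",p=p,d=d); cv2.imwrite(f"pics/{n}0.png",p[:,:,::-1])
    print({k:np.round(v,4).tolist() for k,v in imaging.calibration(n).items()})
print(imaging.calibration("wrist"))
E
```

```text
{'clock': 0.0, 'qpos': array([ 1.15797235e+00,  2.76617751e-01,  1.50616678e+00,  2.42709873e-05,
        1.36068158e+00, -1.20983402e-01]), 'qd': array([ 0.00014244,  0.00048483,  0.00084581,  0.00081399, -0.00186074,
       -0.00012845]), 'effort': array([-1.29463187e-03, -4.16777802e+01, -2.45806217e+01, -4.19556000e-04,
        1.12264819e-02, -5.56352660e-06]), 'position': array([0.16526359, 0.55031968, 0.3030132 ]), 'ee_rot': array([-2.58503641e-04,  1.45405450e-01,  9.89371708e-01, -9.00428205e-04]), 'contact_force': array([ 0.22537457, -0.01920524,  0.43018527]), 'moment': array([-0.01595471, -0.00243831,  0.0246655 ]), 'gripper_force': 0.0, 'width': 0.08536555122654803}
{'intrinsics': [[446.3979, 0.0, 321.8903], [0.0, 446.3979, 237.9243], [0.0, 0.0, 1.0]], 'dist': [0.023, 0.0, 0.0, 0.0, 0.0], 'R': [[-0.013, -0.9997, -0.0197], [-0.9948, 0.015, -0.1011], [0.1014, 0.0183, -0.9947]], 't': [0.03, 0.567, 1.1587]}
{'intrinsics': [[473.77, 0.0, 316.7012], [0.0, 473.77, 239.5766], [0.0, 0.0, 1.0]], 'dist': [-0.0323, 0.0, 0.0, 0.0, 0.0], 'R': [[0.6463, 0.763, 0.0075], [0.572, -0.4779, -0.6666], [-0.5051, 0.4351, -0.7454]], 't': [-0.3673, -0.2596, 1.2904]}
{'intrinsics': array([[373.25262756,   0.        , 320.14369177],
       [  0.        , 373.25262756, 237.20751409],
       [  0.        ,   0.        ,   1.        ]]), 'dist': array([-0.04855002,  0.        ,  0.        ,  0.        ,  0.        ]), 'hand_eye': array([[-3.45432651e-04, -9.58150464e-01, -2.86264857e-01,
         7.38911127e-02],
       [ 9.99999927e-01, -3.78298795e-04,  5.95062218e-05,
        -2.72661283e-04],
       [-1.65309564e-04, -2.86264815e-01,  9.58150525e-01,
        -6.98646376e-02],
       [ 0.00000000e+00,  0.00000000e+00,  0.00000000e+00,
         1.00000000e+00]])}
```

View pics/top0.png

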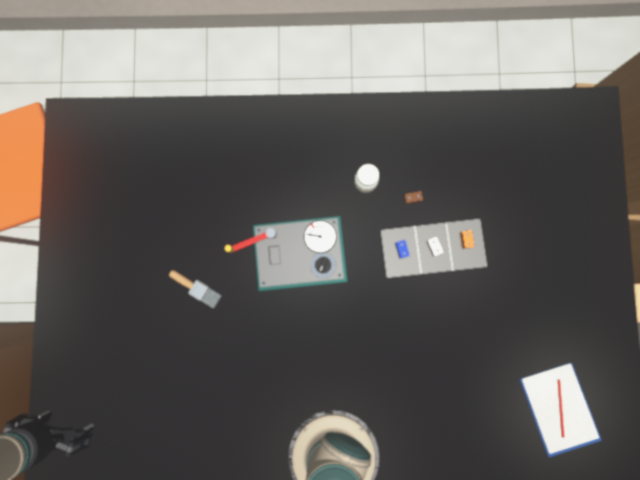

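View pics/scene0.png

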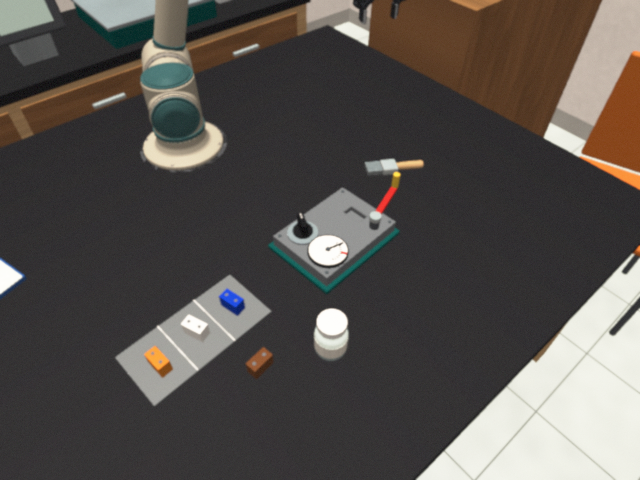

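Candidates in the top picture: blue block (402,249), white (435,246), amber (468,239), brown decoy (413,197), plus the blue notepad edge (560,410). I choose (402,249), the blue block on the mat. The holder is at about (300,253), its pocket at (274,255), its lever hinge at (270,233) and post at (228,248), the knob at (322,265) and the dial at (320,237).

```bash
cat > h.py <<'E'
from rig import readout, imaging, manip
import cv2, numpy as np
from scipy.spatial.transform import Rotation as Rn
def rot(q): return Rn.from_quat([q[1],q[2],q[3],q[0]]).as_matrix()
def pose(name,s=None):
    c=imaging.calibration(name); 
    if name!="wrist": return c,c["R"].T,-c["R"].T@c["t"]
    T=c["hand_eye"]; R=rot(s["ee_rot"]); return c,R@T[:3,:3],R@T[:3,3]+s["position"]
def grab(name,tag):
    s=readout.get_state(); p,d=imaging.get_image(name); cv2.imwrite(f"pics/{tag}.png",p[:,:,::-1]); return p,d,pose(name,s)
def rays(uv,P):
    c,R,o=P; uv=np.asarray(uv,float).reshape(-1,1,2)
    n=cv2.undistortPoints(uv,c["intrinsics"],c["dist"])[:,0]
    return np.c_[n,np.ones(len(n))]@R.T,o
def plane(uv,P,z):
    r,o=rays(uv,P); return o+r*((z-o[2])/r[:,2])[:,None]
def world(m,d,P):
    v,u=np.nonzero(m&(d>0)); r,o=rays(np.c_[u,v],P); return o+r*d[v,u][:,None]
def hsv(p): return cv2.cvtColor(p,cv2.COLOR_RGB2HSV).astype(int)
def mask(p,lo,hi):
    return cv2.inRange(hsv(p).astype(np.uint8),np.array(lo),np.array(hi))>0
def big(m):
    n,l,s,c=cv2.connectedComponentsWithStats(m.astype(np.uint8)); return l==1+np.argmax(s[1:,4])
E
python3 - <<'E'
from h import *
for n in("top","scene"):
    f=np.load(f"pics/{n}0.npz"); p,d=f["p"],f["d"]; P=pose(n)
    b=mask(p,(112,150,60),(125,255,255))
    b[330:]=0
    b=big(b); w=world(b,d,P); print(n,"blue",b.sum(),np.percentile(w[:,2],[5,50,95]).round(4))
    t=w[w[:,2]>np.percentile(w[:,2],50)-.004]; print(t.mean(0).round(4),cv2.minAreaRect((t[:,:2]*1000).astype(np.float32)))
    y=mask(p,(22,150,120),(32,255,255)); y=big(y); w=world(y,d,P);print("post",y.sum(),w.mean(0).round(4))
    t=mask(p,(78,100,40),(98,255,255)); t=t&(np.arange(480)[:,None]>180)&(np.arange(480)[:,None]<300)&(np.arange(640)>230); t=big(t)
    v,u=np.nonzero(t); w=plane(np.c_[u,v],P,.012); print("foot",t.sum(),cv2.minAreaRect((w[:,:2]*1000).astype(np.float32)))
    cv2.imwrite(f"pics/{n}_c.png",cv2.resize(p[205:305,200:500] if n=="top" else p[170:400,100:430],None,fx=2.4,fy=2.4,interpolation=cv2.INTER_CUBIC)[:,:,::-1])
E
```

```text
top blue 54 [0.034  0.0383 0.0423]
[ 0.5346 -0.1849  0.0387] ((534.5060424804688, -186.96534729003906), (34.79092025756836, 18.382328033447266), 15.62825870513916)
post 1 [0.5453 0.2547 0.1064]
foot 64 ((438.7864685058594, 129.26254272460938), (5.758414268493652, 126.37176513671875), 4.169145107269287)
scene blue 349 [0.015  0.0362 0.0394]
[ 0.5362 -0.1898  0.0371] ((535.0072631835938, -189.47901916503906), (44.16558837890625, 24.627094268798828), 12.803346633911133)
post 22 [0.5382 0.256  0.1073]
foot 1027 ((531.2451782226562, 82.43614196777344), (183.61740112304688, 243.62200927734375), 5.284426212310791)
```

View pics/top_c.png

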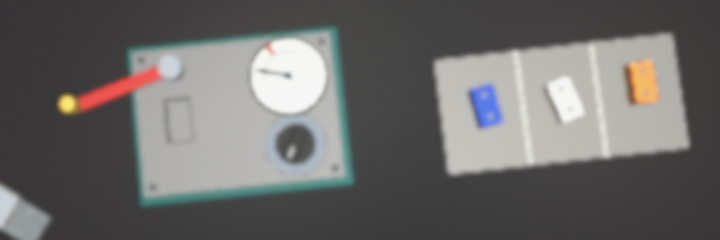

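The crop confirms the blue block: it stands on the mat at crop (486,106), with white at (565,98) and amber at (642,82). The needle points to (258,70), and the red mark is at (268,47) around the dial centre (288,75).

I'll go over the holder first for a close look.

Call:
servo_tool --moves '[{"dp": [0, 0, 0], "delta_rot": [0, 0, -0.96], "fingers": 1}, {"dp": [0, 0, 0], "delta_rot": [0, 0, -0.96], "fingers": 1}, {"dp": [0, 0, 0], "delta_rot": [0, 0, -0.96], "fingers": 1}, {"dp": [0, 0, 0], "delta_rot": [0, 0, -0.96], "fingers": 1}, {"dp": [-0.125, -0.2075, 0], "delta_rot": [0, 0, 0], "fingers": 1}]'

```text
clock: 0.6
position: [0.1925, 0.5146, 0.3031]
ee_rot: [-0.001, -0.049, 0.999, 0.001]
contact_force: [1.1, -1.1, -0.2]
width: 0.0852
gripper_force: 0.0
```

Call:
servo_tool --moves '[{"dp": [-0.125, -0.2075, 0], "delta_rot": [0, 0, 0], "fingers": 1}, {"dp": [-0.125, -0.2075, 0], "delta_rot": [0, 0, 0], "fingers": 1}, {"dp": [-0.125, -0.2075, 0], "delta_rot": [0, 0, 0], "fingers": 1}, {"dp": [-0.125, -0.2075, 0], "delta_rot": [0, 0, 0], "fingers": 1}, {"dp": [-0.125, -0.2075, 0], "delta_rot": [0, 0, 0], "fingers": 1}]'

```text
clock: 1.1
position: [0.3383, 0.3148, 0.3037]
ee_rot: [-0.0, -0.046, 0.999, -0.0]
contact_force: [1.7, 0.5, -0.6]
width: 0.0852
gripper_force: 0.0
```

Call:
servo_tool --moves '[{"dp": [-0.125, -0.2075, 0], "delta_rot": [0, 0, 0], "fingers": 1}, {"dp": [-0.125, -0.2075, 0], "delta_rot": [0, 0, 0], "fingers": 1}, {"dp": [-0.125, -0.2075, 0], "delta_rot": [0, 0, 0], "fingers": 1}, {"dp": [-0.125, -0.2075, 0], "delta_rot": [0, 0, 0], "fingers": 1}, {"dp": [-0.125, -0.2075, 0], "delta_rot": [0, 0, 0], "fingers": 1}]'

```text
clock: 1.6
position: [0.4819, 0.1196, 0.3037]
ee_rot: [-0.0, -0.046, 0.999, 0.0]
contact_force: [0.3, 0.7, -0.0]
width: 0.0855
gripper_force: 0.0
```

Call:
servo_tool --moves '[{"dp": [-0.125, -0.2075, 0], "delta_rot": [0, 0, 0], "fingers": 1}, {"dp": [0, 0, 0], "delta_rot": [0, 0, 0], "fingers": 1}, {"dp": [0, 0, 0], "delta_rot": [0, 0, 0], "fingers": 1}]'

```text
clock: 1.9
position: [0.5101, 0.0815, 0.3031]
ee_rot: [-0.001, -0.045, 0.999, 0.0]
contact_force: [-1.1, 0.8, 0.0]
width: 0.0857
gripper_force: 0.0
```

Run:
```python
from h import *
s=readout.get_state(); print(s["clock"],s["position"],s["ee_rot"],s["qd"].round(3))
p,d,P=grab("wrist","w1"); np.savez("pics/w1.npz",p=p,d=d,R=P[1],o=P[2])
```

```text
1.9 [0.51014086 0.08150497 0.30314412] [-9.73434072e-04 -4.47094471e-02  9.98999507e-01  3.19857186e-04] [ 0.042 -0.019  0.02   0.008  0.007 -0.   ]
```

View pics/w1.png

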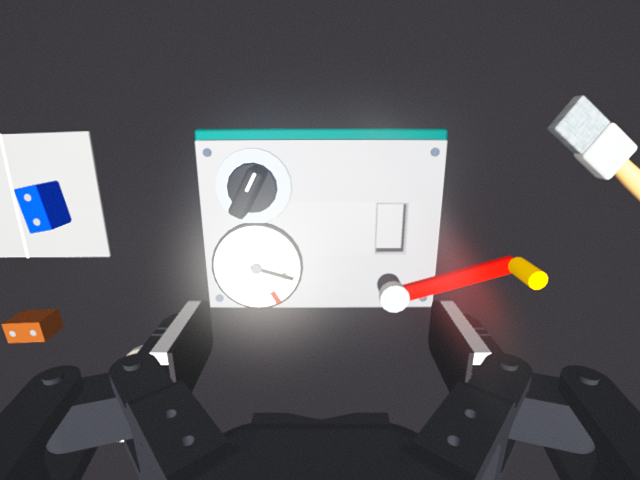

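The wrist picture shows the knob at (250,188), the dial centre at (256,268), and the needle tip at (291,277). The red mark is at (277,298), the pocket at (390,227), the hinge at (394,298), the post top at (537,279), and the blue block at (42,207).

```bash
cat > m.py <<'E'
from h import *
f=np.load("pics/w1.npz"); p,d=f["p"],f["d"]; P=(imaging.calibration("wrist"),f["R"],f["o"])
H=hsv(p); g=p.min(2)
roi=np.zeros((480,640),bool)
# teal foot back corners at z=.012
t=big(mask(p,(78,120,80),(98,255,255))); w=plane(np.argwhere(t)[:,::-1],P,.012); r=cv2.minAreaRect((w[:,:2]*1000).astype(np.float32)); print("teal",r, cv2.boxPoints(r).round(1).tolist())
# deck
m=(H[:,:,1]<40)&(H[:,:,2]>150); m[:,:180]=0; m[:138]=0; m[312:]=0; m[:,450:]=0
m=big(m); w=plane(np.argwhere(m)[:,::-1],P,.040)[:,:2]*1000
r=cv2.minAreaRect(w.astype(np.float32)); print("deck",r)
# pocket outline
q=cv2.cvtColor(p,cv2.COLOR_RGB2GRAY); sub=q[195:260,365:415]; 
hol=(sub<170)
n,l,s,c=cv2.connectedComponentsWithStats(hol.astype(np.uint8)); print(s.tolist())
k=1+np.argmax(s[1:,4]); w=plane(np.argwhere(l==k)[:,::-1]+[365,195],P,.040)[:,:2]*1000; print("pocket",cv2.minAreaRect(w.astype(np.float32)))
cv2.imwrite("pics/pk.png",cv2.resize(p[180:310,200:440],None,fx=3.3,fy=3.3,interpolation=cv2.INTER_NEAREST)[:,:,::-1])
# post top
y=big(mask(p,(22,150,120),(34,255,255))); wz=world(y,d,P); tt=wz[wz[:,2]>.103]; print("post",len(tt),tt.mean(0).round(4),((tt.min(0)+tt.max(0))/2).round(4))
# blue
b=mask(p,(112,150,60),(125,255,255)); wz=world(big(b),d,P); tt=wz[abs(wz[:,2]-np.percentile(wz[:,2],90))<.004]; print("blue",tt.mean(0).round(4),cv2.minAreaRect((tt[:,:2]*1000).astype(np.float32)))
# deck z check, red mark
R=mask(p,(0,90,120),(8,255,255))|mask(p,(172,90,120),(180,255,255)); R[:,:262]=0;R[:,295:]=0;R[:285]=0;R[307:]=0
v,u=np.nonzero(R); print("mark",len(u),u.mean(),v.mean(),plane([[u.mean(),v.mean()]],P,.048))
for nm,uv,z in(("needletip",(291.5,277.5),.051),("dialc",(256.5,268.5),.051),("hinge",(394,298),.08)): print(nm,plane([uv],P,z).round(4))
E
python3 m.py
```

```text
teal ((442.2064514160156, 76.244873046875), (9.88577938079834, 238.06809997558594), 5.147515296936035) [[426.6000061035156, 194.39999389648438], [448.0, -42.79999923706055], [457.79998779296875, -41.900001525878906], [436.3999938964844, 195.1999969482422]]
deck ((528.8911743164062, 83.96632385253906), (165.34999084472656, 221.22857666015625), 5.071526050567627)
[[0, 0, 50, 65, 3044], [11, 9, 30, 48, 206]]
pocket ((520.3728637695312, 148.28240966796875), (45.10210037231445, 25.26546287536621), 5.038746356964111)
post 325 [0.5348 0.2539 0.1068] [0.5353 0.2548 0.106 ]
blue [ 0.529  -0.1785  0.0337] ((529.4237060546875, -178.0299530029297), (43.295082092285156, 3.307968854904175), 16.000017166137695)
mark 36 275.6666666666667 297.52777777777777 [[0.59643018 0.04687834 0.048     ]]
needletip [[0.5732 0.0607 0.051 ]]
dialc [[0.5671 0.0279 0.051 ]]
hinge [[0.5722 0.1514 0.08  ]]
```

View pics/pk.png

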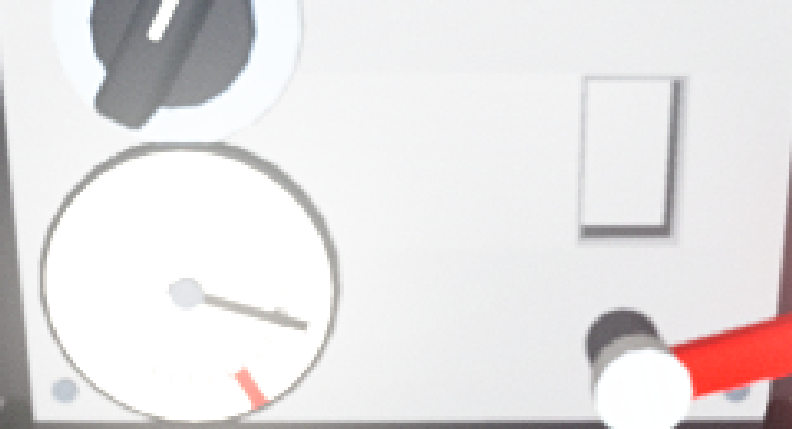

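Yaw of the holder is 5.07°, the pocket is near (0.521,0.148), and the post is at (0.535,0.254). In the crop, the needle runs (187,292)→(306,326) and the red mark lies at (250,390). Next I go over the blue block.

Call:
servo_tool --moves '[{"dp": [0, -0.2265, 0.086], "delta_rot": [0, 0, 0], "fingers": 1}, {"dp": [0, -0.2265, 0.086], "delta_rot": [0, 0, 0], "fingers": 1}, {"dp": [0, -0.2265, 0.086], "delta_rot": [0, 0, 0], "fingers": 1}, {"dp": [0, -0.2265, 0.086], "delta_rot": [0, 0, 0], "fingers": 1}, {"dp": [0, -0.2265, 0.086], "delta_rot": [0, 0, 0], "fingers": 1}]'

```text
clock: 2.45
position: [0.5304, -0.1426, 0.2175]
ee_rot: [0.0, -0.047, 0.999, 0.0]
contact_force: [0.6, 0.0, 0.5]
width: 0.0855
gripper_force: 0.0
```

Call:
servo_tool --moves '[{"dp": [0, -0.2265, 0.086], "delta_rot": [0, 0, 0], "fingers": 1}, {"dp": [0, 0, 0], "delta_rot": [0, 0, -0.7], "fingers": 1}, {"dp": [0, 0, 0], "delta_rot": [0, 0, -0.7], "fingers": 1}, {"dp": [0, 0, 0], "delta_rot": [0, 0, 0], "fingers": 1}, {"dp": [0, 0, 0], "delta_rot": [0, 0, 0], "fingers": 1}]'

```text
clock: 2.95
position: [0.535, -0.1867, 0.2008]
ee_rot: [-0.0, -0.116, 0.993, 0.0]
contact_force: [-0.0, 0.2, 0.7]
width: 0.0857
gripper_force: 0.0
```

Run:
```python
from h import *
s=readout.get_state(); R=rot(s["ee_rot"]); print(s["clock"],s["position"],"tool y deg",np.degrees(np.arctan2(R[1,1],R[0,1])),"z",R[:,2].round(4))
p,d,P=grab("wrist","w2"); np.savez("pics/w2.npz",p=p,d=d,R=P[1],o=P[2])
b=big(mask(p,(110,140,40),(126,255,255))); wz=world(b,d,P); print(b.sum(),np.percentile(wz[:,2],[5,50,95]))
zt=np.percentile(wz[:,2],90); m=b&(d>0)
t=wz[abs(wz[:,2]-np.median(wz[wz[:,2]>.03,2]))<.003]; r=cv2.minAreaRect((t[:,:2]*1000).astype(np.float32)); print(r)
e=R.T@(np.r_[np.array(r[0])/1000,.038]-s["position"]); print("in tool",e.round(4))
```

```text
2.95 [ 0.53496593 -0.18667581  0.20082226] tool y deg 103.33055109290514 z [-1.e-04  4.e-04 -1.e+00]
507 [0.03667363 0.03775644 0.03876617]
((537.2723999023438, -188.97386169433594), (34.795867919921875, 23.169170379638672), 13.980409622192383)
in tool [-0.0017 -0.0028  0.1628]
```

View pics/w2.png

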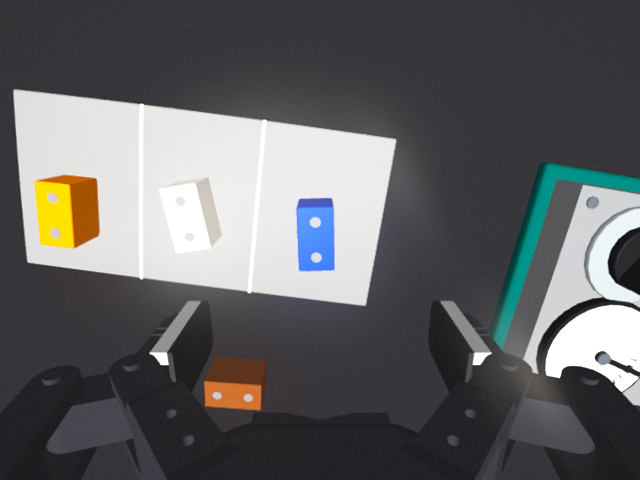

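The blue block's top spans (298,207)–(334,271), aligned with the fingers: about 2.8 mm along tool x and -2.7 mm along tool y from the TCP. White is at (188,215), and brown is outside the mat at (236,383). Next I descend and grip.

Call:
servo_tool --moves '[{"dp": [0.014, -0.0135, 0.1], "delta_rot": [0, 0, 0], "fingers": 0.6}, {"dp": [0, 0, 0.2], "delta_rot": [0, 0, 0], "fingers": 0.6}, {"dp": [0, 0, 0.15], "delta_rot": [0, 0, 0], "fingers": 0.6}, {"dp": [0, 0, 0.1], "delta_rot": [0, 0, 0], "fingers": 0.6}, {"dp": [0, 0, 0], "delta_rot": [0, 0, 0], "fingers": 0.6}]' --force 35

```text
clock: 3.5
position: [0.5312, -0.1897, 0.0882]
ee_rot: [-0.003, -0.116, 0.993, 0.002]
contact_force: [-1.2, 0.7, 0.2]
width: 0.0514
gripper_force: 0.0
```

Call:
servo_tool --moves '[{"dp": [0, 0, 0], "delta_rot": [0, 0, 0], "fingers": 0.6}, {"dp": [0, 0, 0], "delta_rot": [0, 0, 0], "fingers": 0.2}, {"dp": [0, 0, 0], "delta_rot": [0, 0, 0], "fingers": 0.2}, {"dp": [0, 0, 0], "delta_rot": [0, 0, 0], "fingers": 0.2}, {"dp": [0, 0, 0], "delta_rot": [0, 0, 0], "fingers": 0.2}]' --force 35

```text
clock: 4.0
position: [0.534, -0.1918, 0.0924]
ee_rot: [0.002, -0.116, 0.993, -0.001]
contact_force: [1.7, 1.8, 5.9]
width: 0.0231
gripper_force: 35.8
```

Call:
servo_tool --moves '[{"dp": [0, 0, -0.1], "delta_rot": [0, 0, 0], "fingers": 0.1}, {"dp": [0, 0, -0.2], "delta_rot": [0, 0, 0], "fingers": 0.1}, {"dp": [0, 0, -0.24], "delta_rot": [0, 0, 0.7], "fingers": 0.1}, {"dp": [0, 0, 0], "delta_rot": [0, 0, 0.73], "fingers": 0.1}, {"dp": [-0.0135, 0.2425, 0], "delta_rot": [0, 0, 0], "fingers": 0.1}]'

```text
clock: 4.5
position: [0.5338, -0.1475, 0.2014]
ee_rot: [0.004, -0.041, 0.999, -0.003]
contact_force: [0.4, 1.3, -0.2]
width: 0.0229
gripper_force: 35.0
```

Call:
servo_tool --moves '[{"dp": [-0.0135, 0.2425, 0], "delta_rot": [0, 0, 0], "fingers": 0.1}, {"dp": [-0.0135, 0.2425, 0], "delta_rot": [0, 0, 0], "fingers": 0.1}, {"dp": [-0.0135, 0.2425, 0], "delta_rot": [0, 0, 0], "fingers": 0.1}, {"dp": [-0.0135, 0.2425, 0], "delta_rot": [0, 0, 0], "fingers": 0.1}, {"dp": [-0.0135, 0.2425, 0], "delta_rot": [0, 0, 0], "fingers": 0.1}]'

```text
clock: 5.0
position: [0.5227, 0.1016, 0.1992]
ee_rot: [0.001, -0.044, 0.999, 0.0]
contact_force: [1.7, -0.4, -0.4]
width: 0.0229
gripper_force: 35.0
```

Call:
servo_tool --moves '[{"dp": [-0.0135, 0.2425, 0], "delta_rot": [0, 0, 0], "fingers": 0.1}, {"dp": [0, 0, 0], "delta_rot": [0, 0, 0], "fingers": 0.1}, {"dp": [0, 0, 0], "delta_rot": [0, 0, 0], "fingers": 0.1}]'

```text
clock: 5.3
position: [0.5211, 0.1493, 0.1989]
ee_rot: [0.0, -0.046, 0.999, -0.0]
contact_force: [0.2, -1.3, -0.2]
width: 0.0231
gripper_force: 35.0
```

Run:
```python
from h import *
s=readout.get_state(); R=rot(s["ee_rot"]); print(s["clock"],s["position"],s["width"],"tool y deg",np.degrees(np.arctan2(R[1,1],R[0,1])),"z",R[:,2].round(4))
p,d,P=grab("wrist","w3"); np.savez("pics/w3.npz",p=p,d=d,R=P[1],o=P[2],q=s["position"],TR=R)
c=cv2.projectPoints
```

```text
5.3 [0.52113384 0.14930469 0.19891075] 0.023143219985692524 tool y deg 95.28896629484755 z [ 3.e-04 -6.e-04 -1.e+00]
```

View pics/w3.png

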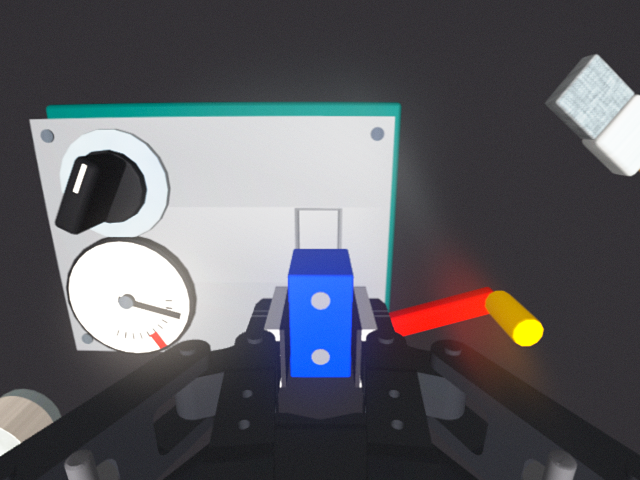

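The held block's top spans (289,277)–(352,377). The pocket's outline is at u 295–342 with its far edge at v 207.5. That gives a correction of about -0.9 mm in tool x and -1.1 mm in tool y. The needle tip is at (180,317) and the mark at (157,340).

Call:
servo_tool --moves '[{"dp": [-0.0045, -0.0055, 0.1], "delta_rot": [0, 0, 0], "fingers": 0.1}, {"dp": [0, 0, 0.15], "delta_rot": [0, 0, 0], "fingers": 0.1}, {"dp": [0, 0, 0.075], "delta_rot": [0, 0, 0], "fingers": 0.1}, {"dp": [0, 0, 0], "delta_rot": [0, 0, 0], "fingers": 0.1}, {"dp": [0, 0, 0], "delta_rot": [0, 0, 0], "fingers": 0.1}]'

```text
clock: 5.85
position: [0.523, 0.146, 0.134]
ee_rot: [0.0, -0.044, 0.999, -0.0]
contact_force: [-0.0, 0.8, 0.2]
width: 0.0233
gripper_force: 35.0
```

Call:
servo_tool --moves '[{"dp": [0, 0, 0.02], "delta_rot": [0, 0, 0], "fingers": 0.1}, {"dp": [0, 0, 0.02], "delta_rot": [0, 0, 0], "fingers": 0.1}, {"dp": [0, 0, 0], "delta_rot": [0, 0, 0], "fingers": 0.1}]'

```text
clock: 6.15
position: [0.5225, 0.1472, 0.1258]
ee_rot: [0.0, -0.045, 0.999, 0.0]
contact_force: [-0.4, 0.1, -0.3]
width: 0.023
gripper_force: 35.0
```

Call:
servo_tool --moves '[{"dp": [0, 0, 0.015], "delta_rot": [0, 0, 0], "fingers": 0.1}, {"dp": [0, 0, 0.015], "delta_rot": [0, 0, 0], "fingers": 0.1}, {"dp": [0, 0, 0], "delta_rot": [0, 0, 0], "fingers": 0.1}]'

```text
clock: 6.45
position: [0.5222, 0.1474, 0.1193]
ee_rot: [-0.0, -0.045, 0.999, -0.0]
contact_force: [-0.3, 0.1, 0.3]
width: 0.0237
gripper_force: 35.0
```

Call:
servo_tool --moves '[{"dp": [0, 0, 0.013], "delta_rot": [0, 0, 0], "fingers": 0.1}, {"dp": [0, 0, 0.013], "delta_rot": [0, 0, 0], "fingers": 0.1}, {"dp": [0, 0, 0], "delta_rot": [0, 0, 0], "fingers": 0.1}, {"dp": [0, 0, 0], "delta_rot": [0, 0, 0], "fingers": 0.1}]'

```text
clock: 6.85
position: [0.5226, 0.1474, 0.1144]
ee_rot: [0.0, -0.045, 0.999, 0.0]
contact_force: [0.2, -0.0, 0.2]
width: 0.0233
gripper_force: 35.0
```

Call:
servo_tool --moves '[{"dp": [0, 0, 0.006], "delta_rot": [0, 0, 0], "fingers": 0.1}, {"dp": [0, 0, 0.004], "delta_rot": [0, 0, 0], "fingers": 0.1}, {"dp": [0, 0, 0], "delta_rot": [0, 0, 0], "fingers": 0.1}]'

```text
clock: 7.15
position: [0.5225, 0.1474, 0.1143]
ee_rot: [0.0, -0.045, 0.999, 0.0]
contact_force: [-4.0, -0.7, 13.1]
width: 0.0233
gripper_force: 36.8
```

Contact came at the expected height (13 N at z = 0.1143), so I release, rise and check.

Call:
servo_tool --moves '[{"dp": [0, 0, -0.005], "delta_rot": [0, 0, 0], "fingers": 0.45}, {"dp": [0, 0, 0], "delta_rot": [0, 0, 0], "fingers": 0.45}, {"dp": [0, 0, 0], "delta_rot": [0, 0, 0], "fingers": 0.45}, {"dp": [0, 0, -0.1], "delta_rot": [0, 0, 0], "fingers": 0.45}, {"dp": [0, 0, -0.2], "delta_rot": [0, 0, 0], "fingers": 0.45}]'

```text
clock: 7.65
position: [0.5204, 0.147, 0.1709]
ee_rot: [-0.004, -0.045, 0.999, -0.0]
contact_force: [0.4, -0.1, 0.0]
width: 0.0381
gripper_force: 0.0
```

Call:
servo_tool --moves '[{"dp": [0, 0, -0.12], "delta_rot": [0, 0, 0], "fingers": 0.7}, {"dp": [0, 0, 0], "delta_rot": [0, 0, 0], "fingers": 0.7}, {"dp": [0, 0, 0], "delta_rot": [0, 0, 0], "fingers": 0.7}]'

```text
clock: 7.95
position: [0.5224, 0.1473, 0.1974]
ee_rot: [0.0, -0.045, 0.999, 0.0]
contact_force: [0.4, 0.0, 0.6]
width: 0.0597
gripper_force: 0.0
```

Run:
```python
from h import *
s=readout.get_state(); R=rot(s["ee_rot"]); print(s["clock"],s["position"],s["width"],"tool y deg",np.degrees(np.arctan2(R[1,1],R[0,1])),s["qpos"])
p,d,P=grab("wrist","w4"); np.savez("pics/w4.npz",p=p,d=d,R=P[1],o=P[2])
b=big(mask(p,(110,140,40),(126,255,255))); wz=world(b,d,P); print(b.sum(),np.percentile(wz[:,2],[5,50,95])); t=wz[wz[:,2]>.056]; print(t.mean(0), cv2.minAreaRect((t[:,:2]*1000).astype(np.float32)), np.linalg.lstsq(np.c_[t[:,:2]-t[:,:2].mean(0),np.ones(len(t))],t[:,2],rcond=None)[0])
y=big(mask(p,(22,150,120),(34,255,255))); wz=world(y,d,P); tt=wz[wz[:,2]>.104]; print("post",len(tt),tt.mean(0).round(4),((tt.min(0)+tt.max(0))/2).round(4))
```

```text
7.95 [0.52239578 0.14733694 0.19737672] 0.059670536215189085 tool y deg 95.11063886232338 [ 1.46650042e-01  3.09913710e-01  1.73855430e+00  7.86407112e-05
  1.09286520e+00 -1.51337991e+00]
2939 [0.04286412 0.05969836 0.06078857]
[0.52023841 0.14746783 0.05977709] ((521.2601318359375, 147.59640502929688), (43.30833053588867, 23.75872039794922), 5.14202880859375) [0.00565847 0.00439528 0.05977709]
post 721 [0.5346 0.2542 0.1069] [0.5353 0.2549 0.1066]
```

View pics/w4.png

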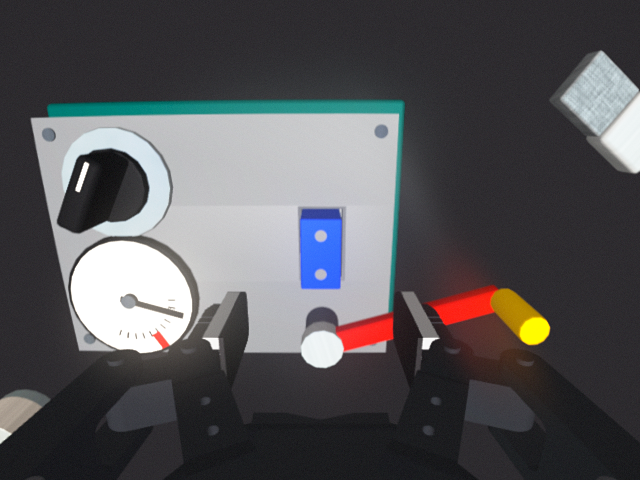

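The block is seated: its top is at 59.8 mm, level, spanning (299,209)–(342,289) in the picture. The hinge is at (322,345) and the post top at (537,330). Now to the lever.

Call:
servo_tool --moves '[{"dp": [-0.037, 0.176, 0], "delta_rot": [0, 0, 0], "fingers": 0.7}, {"dp": [-0.037, 0.176, 0], "delta_rot": [0, 0, 0], "fingers": 0.7}, {"dp": [-0.037, 0.176, 0], "delta_rot": [0, 0, 0], "fingers": 0.7}, {"dp": [0, 0, 0], "delta_rot": [0, 0, 0.98], "fingers": 0.7}, {"dp": [0, 0, 0], "delta_rot": [0, 0, 0.98], "fingers": 0.7}]'

```text
clock: 8.5
position: [0.5342, 0.2555, 0.1951]
ee_rot: [-0.002, 0.054, 0.999, -0.001]
contact_force: [-1.4, -1.5, 1.2]
width: 0.0594
gripper_force: 0.0
```

Call:
servo_tool --moves '[{"dp": [0, 0, 0], "delta_rot": [0, 0, 0.98], "fingers": 0.7}, {"dp": [0, 0, 0], "delta_rot": [0, 0, 0.98], "fingers": 0.7}, {"dp": [0, 0, 0], "delta_rot": [0, 0, 0.98], "fingers": 0.7}, {"dp": [0, 0, 0], "delta_rot": [0, 0, 0.98], "fingers": 0.7}, {"dp": [0, 0, 0], "delta_rot": [0, 0, 0.98], "fingers": 0.7}]'

```text
clock: 9.0
position: [0.5343, 0.2542, 0.1953]
ee_rot: [-0.002, 0.296, 0.955, -0.001]
contact_force: [0.4, 0.1, 0.7]
width: 0.0595
gripper_force: 0.0
```

Call:
servo_tool --moves '[{"dp": [0, 0, 0], "delta_rot": [0, 0, 0.98], "fingers": 0.7}, {"dp": [0, 0, 0], "delta_rot": [0, 0, 0.98], "fingers": 0.7}, {"dp": [0, 0, 0], "delta_rot": [0, 0, 0.98], "fingers": 0.7}, {"dp": [0, 0, 0], "delta_rot": [0, 0, 0.98], "fingers": 0.7}, {"dp": [0, 0, 0], "delta_rot": [0, 0, 0.98], "fingers": 0.7}]'

```text
clock: 9.5
position: [0.5343, 0.2542, 0.1952]
ee_rot: [-0.001, 0.519, 0.855, -0.002]
contact_force: [0.1, 0.0, -0.3]
width: 0.0601
gripper_force: 0.0
```

Call:
servo_tool --moves '[{"dp": [0, 0, 0], "delta_rot": [0, 0, 0.95], "fingers": 0.7}, {"dp": [0, 0, 0], "delta_rot": [0, 0, 0], "fingers": 0.7}, {"dp": [0, 0, 0], "delta_rot": [0, 0, 0], "fingers": 0.7}]'

```text
clock: 9.8
position: [0.5346, 0.2543, 0.1961]
ee_rot: [-0.001, 0.556, 0.831, -0.001]
contact_force: [0.5, 0.1, -0.3]
width: 0.0601
gripper_force: 0.0
```

Run:
```python
from h import *
s=readout.get_state(); R=rot(s["ee_rot"]); print(s["clock"],s["position"],"tool y deg",np.degrees(np.arctan2(R[1,1],R[0,1])))
p,d,P=grab("wrist","w5")
y=big(mask(p,(22,150,120),(34,255,255))); wz=world(y,d,P); tt=wz[wz[:,2]>.104]; m=((tt.min(0)+tt.max(0))/2); print("post",len(tt),tt.mean(0).round(4),m.round(4))
print((R.T@(np.r_[(m+tt.mean(0))[:2]/2,.0925]-s["position"])).round(4))
```

```text
9.8 [0.53462882 0.2542847  0.19605507] tool y deg 22.39790760248361
post 846 [0.5355 0.2563 0.107 ] [0.5358 0.2556 0.1067]
[0.0012 0.0019 0.1036]
```

Call:
servo_tool --moves '[{"dp": [0.004, 0.006, 0.12], "delta_rot": [0, 0, 0], "fingers": 0.7}, {"dp": [0, 0, 0.11], "delta_rot": [0, 0, 0], "fingers": 0.7}, {"dp": [0, 0, 0], "delta_rot": [0, 0, 0], "fingers": 0.7}, {"dp": [0, 0, 0], "delta_rot": [0, 0, 0], "fingers": 0.1}, {"dp": [0, 0, 0], "delta_rot": [0, 0, 0], "fingers": 0.1}]' --force 25

```text
clock: 10.35
position: [0.5367, 0.256, 0.1525]
ee_rot: [0.001, 0.557, 0.831, 0.001]
contact_force: [0.4, 0.7, 0.2]
width: 0.0315
gripper_force: 0.0
```

Call:
servo_tool --moves '[{"dp": [0, 0, 0], "delta_rot": [0, 0, 0], "fingers": 0.1}, {"dp": [0, 0, 0], "delta_rot": [0, 0, 0], "fingers": 0.1}, {"dp": [0, 0, 0], "delta_rot": [0, 0, 0], "fingers": 0.1}]'

```text
clock: 10.65
position: [0.5367, 0.256, 0.1528]
ee_rot: [0.001, 0.557, 0.83, 0.001]
contact_force: [-0.4, 0.5, 4.4]
width: 0.0152
gripper_force: 25.0
```

Call:
servo_tool --moves '[{"dp": [-0.0026, -0.0536, 0], "delta_rot": [0, 0, -0.976], "fingers": 0.1}, {"dp": [-0.0026, -0.0536, 0], "delta_rot": [0, 0, -0.976], "fingers": 0.1}, {"dp": [-0.0026, -0.0536, 0], "delta_rot": [0, 0, -0.976], "fingers": 0.1}, {"dp": [-0.0026, -0.0536, 0], "delta_rot": [0, 0, -0.976], "fingers": 0.1}]'

```text
clock: 11.05
position: [0.5008, 0.2329, 0.1527]
ee_rot: [0.001, 0.384, 0.923, 0.002]
contact_force: [0.1, 1.4, 5.2]
width: 0.0151
gripper_force: 25.2
```

Call:
servo_tool --moves '[{"dp": [-0.0026, -0.0536, 0], "delta_rot": [0, 0, -0.976], "fingers": 0.1}, {"dp": [-0.0026, -0.0536, 0], "delta_rot": [0, 0, -0.976], "fingers": 0.1}, {"dp": [-0.0026, -0.0536, 0], "delta_rot": [0, 0, -0.976], "fingers": 0.1}, {"dp": [-0.0026, -0.0536, 0], "delta_rot": [0, 0, -0.976], "fingers": 0.1}, {"dp": [-0.0026, -0.0536, 0], "delta_rot": [0, 0, -0.976], "fingers": 0.1}]'

```text
clock: 11.55
position: [0.4722, 0.1874, 0.1527]
ee_rot: [0.0, 0.149, 0.989, 0.001]
contact_force: [-1.3, 2.2, 7.1]
width: 0.015
gripper_force: 25.4
```

Call:
servo_tool --moves '[{"dp": [-0.0026, -0.0536, 0], "delta_rot": [0, 0, -0.976], "fingers": 0.1}, {"dp": [-0.0026, -0.0536, 0], "delta_rot": [0, 0, -0.976], "fingers": 0.1}, {"dp": [-0.0026, -0.0536, 0], "delta_rot": [0, 0, -0.976], "fingers": 0.1}, {"dp": [0, 0, 0], "delta_rot": [0, 0, 0], "fingers": 0.1}, {"dp": [0, 0, 0], "delta_rot": [0, 0, 0], "fingers": 0.1}]'

```text
clock: 12.05
position: [0.4669, 0.1548, 0.1526]
ee_rot: [-0.0, 0.005, 1.0, -0.0]
contact_force: [-3.1, -1.0, 8.5]
width: 0.0149
gripper_force: 25.5
```

Call:
servo_tool --moves '[{"dp": [-0.0026, -0.0536, 0], "delta_rot": [0, 0, -0.976], "fingers": 0.1}, {"dp": [0, -0.01, 0], "delta_rot": [0, 0, 0], "fingers": 0.1}, {"dp": [0, -0.01, 0], "delta_rot": [0, 0, 0], "fingers": 0.1}, {"dp": [0, 0, 0], "delta_rot": [0, 0, 0], "fingers": 0.1}]'

```text
clock: 12.45
position: [0.4674, 0.1426, 0.1526]
ee_rot: [-0.001, -0.042, 0.999, 0.003]
contact_force: [-4.9, 8.0, 8.6]
width: 0.0152
gripper_force: 25.7
```

Call:
servo_tool --moves '[{"dp": [0, -0.01, 0], "delta_rot": [0, 0, 0], "fingers": 0.1}, {"dp": [0, 0, 0], "delta_rot": [0, 0, 0], "fingers": 0.1}]'

```text
clock: 12.65
position: [0.4674, 0.1422, 0.1527]
ee_rot: [-0.001, -0.042, 0.999, 0.005]
contact_force: [-5.2, 14.6, 8.6]
width: 0.0152
gripper_force: 26.0
```

Call:
servo_tool --moves '[{"dp": [0, 0, 0], "delta_rot": [0, 0, 0], "fingers": 0.5}, {"dp": [0, 0, 0], "delta_rot": [0, 0, 0], "fingers": 0.5}, {"dp": [0, 0, 0], "delta_rot": [0, 0, 0], "fingers": 0.5}, {"dp": [0, 0, -0.15], "delta_rot": [0, 0, 0], "fingers": 0.5}, {"dp": [0, 0, -0.2], "delta_rot": [0, 0, 0], "fingers": 0.5}]'

```text
clock: 13.15
position: [0.4674, 0.1377, 0.2203]
ee_rot: [-0.003, -0.043, 0.999, -0.001]
contact_force: [0.8, -0.6, -0.3]
width: 0.0429
gripper_force: 0.0
```

Call:
servo_tool --moves '[{"dp": [-0.0265, -0.204, 0], "delta_rot": [0, 0, 0], "fingers": 0.6}, {"dp": [-0.0265, -0.204, 0], "delta_rot": [0, 0, 0], "fingers": 0.6}, {"dp": [-0.0265, -0.204, 0], "delta_rot": [0, 0, 0], "fingers": 0.6}, {"dp": [0, 0, 0], "delta_rot": [0, 0, 0], "fingers": 0.6}, {"dp": [0, 0, 0], "delta_rot": [0, 0, 0], "fingers": 0.6}]'

```text
clock: 13.65
position: [0.4951, 0.0168, 0.2212]
ee_rot: [-0.0, -0.042, 0.999, 0.0]
contact_force: [-0.9, 0.9, 0.2]
width: 0.0513
gripper_force: 0.0
```

Run:
```python
from h import *
s=readout.get_state(); R=rot(s["ee_rot"]); print(s["clock"],s["position"],"tool y deg",np.degrees(np.arctan2(R[1,1],R[0,1])),s["qpos"].round(3))
p,d,P=grab("wrist","w6"); np.savez("pics/w6.npz",p=p,d=d,R=P[1],o=P[2])
y=big(mask(p,(22,150,120),(34,255,255))); wz=world(y,d,P); tt=wz[wz[:,2]>.104]; print("post",len(tt),((tt.min(0)+tt.max(0))/2).round(4))
w=world(np.ones((480,640),bool),d,P); k=w[(np.hypot(w[:,0]-.4937,w[:,1]-.0194)<.04)&(w[:,2]>.078)&(w[:,2]<.09)]
print(len(k),k.mean(0),cv2.minAreaRect((k[:,:2]*1000).astype(np.float32)))
```

```text
13.65 [0.49510395 0.01678896 0.22123538] tool y deg 94.81739459102852 [-0.107  0.221  1.801  0.     1.12  -1.762]
post 680 [0.4665 0.1427 0.1066]
1590 [0.49149502 0.02036687 0.08328744] ((492.8666687011719, 20.4583683013916), (14.239006042480469, 41.74683380126953), 67.42103576660156)
```

View pics/w6.png

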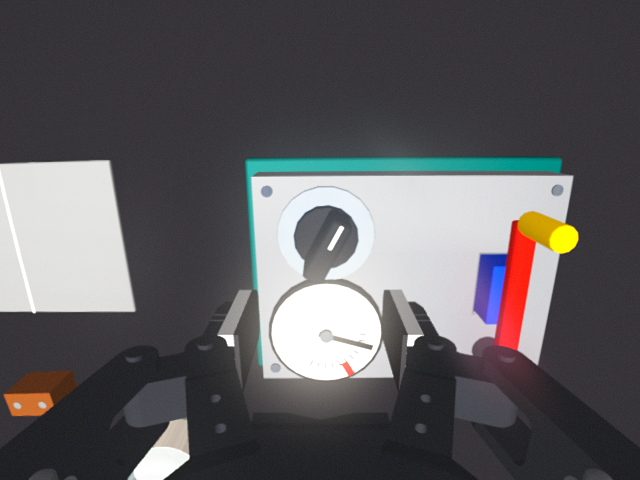

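The lever lies along the holder, with its post at (563,238) over the blue block. The knob bar runs (338,225)–(316,275). On the dial, the hub is at (326,336), the needle tip at (372,347), and the red mark at (349,369).

```bash
cat > dial.py <<'E'
from h import *
def dial(f):
    p=f["p"]; P=(imaging.calibration("wrist"),f["R"],f["o"])
    C=np.array([.5682,.0260])
    g=p.astype(int)
    # polar lookup about the dial centre
    def proj(X,c=P):
        Xc=(X-c[2])@c[1]; return cv2.projectPoints(Xc.reshape(-1,1,3),np.zeros(3),np.zeros(3),c[0]["intrinsics"],c[0]["dist"])[0][:,0]
    m=(p.min(2)>150); 
    # centre from white disc rim at z=.048
    px=proj(np.array([[C[0],C[1],.048]]))[0]; yy,xx=np.mgrid[:480,:640]
    v,u=np.nonzero(big(m&(np.hypot(xx-px[0],yy-px[1])<58)))
    W=plane(np.c_[u,v],P,.048)[:,:2]; c,r=cv2.minEnclosingCircle((W*1000).astype(np.float32)); print("disc",c,r)
    def ang(X,c): 
        return np.radians(95.07)-np.arctan2(X[:,1]-c[1],X[:,0]-c[0])
    H=hsv(p); red=((H[:,:,0]<10)|(H[:,:,0]>170))&(H[:,:,1]>90)&(H[:,:,2]>90)
    A=plane(np.c_[xx.ravel(),yy.ravel()],P,.048)[:,:2]
    for cc in (C,np.array(c)/1000):
        rr=np.hypot(*(A-cc).T); k=red.ravel()&(rr>.027)&(rr<.040); a=ang(A[k],cc); 
        B=plane(np.c_[xx.ravel(),yy.ravel()],P,.051)[:,:2]; rb=np.hypot(*(B-cc).T); n=(p.max(2).ravel()<110)&(rb>.022)&(rb<.034)&~red.ravel(); an=ang(B[n],cc); an=an[(an>-.2)&(an<2.2)]; md=np.median(an); an=an[abs(an-md)<.15]
        print("mark",k.sum(),a.mean(),a.min(),a.max(),"needle",len(an),md,an.mean(),"knob delta",(a.mean()-md)/.6)
if __name__=="__main__":
    import sys
    dial(np.load(sys.argv[1]))
E
python3 dial.py pics/w6.npz; python3 dial.py pics/w4.npz
python3 - <<'E'
from h import *
f=np.load("pics/w6.npz");P=(imaging.calibration("wrist"),f["R"],f["o"])
h,t,m=[plane([q],P,z)[0,:2] for q,z in(((326,336),.052),((372,347),.051),((348.7,369),.048))]
print(h,t,m)
for c in(h,[.5682,.026]): print([95.07-np.degrees(np.arctan2(*(x-c)[::-1])) for x in(t,m)])
E
```

```text
disc (570.4957885742188, 23.914424896240234) 45.26738739013672
mark 77 1.0270949881082687 0.9569526187981576 1.1077428412565204 needle 0 nan nan knob delta nan
mark 81 0.9386786698450433 0.8588030614218658 1.0204073014407924 needle 0 nan nan knob delta nan
disc (567.253662109375, 26.900218963623047) 40.56285858154297
mark 127 1.0394850455533295 0.9468228017589171 1.1465344785944418 needle 0 nan nan knob delta nan
mark 124 1.077014674611892 0.9905101977157219 1.1902982523221028 needle 0 nan nan knob delta nan
[0.56702037 0.02730069] [0.57414023 0.06214111] [0.59677972 0.04745299]
[np.float64(16.619733332132043), np.float64(60.96511713940153)]
[np.float64(14.403806875494325), np.float64(58.17676621919242)]
  return _methods._mean(a, axis=axis, dtype=dtype,
  ret = ret.dtype.type(ret / rcount)
dial.py:21: RuntimeWarning: Mean of empty slice.
  print("mark",k.sum(),a.mean(),a.min(),a.max(),"needle",len(an),md,an.mean(),"knob delta",(a.mean()-md)/.6)
  return _methods._mean(a, axis=axis, dtype=dtype,
  ret = ret.dtype.type(ret / rcount)
dial.py:21: RuntimeWarning: Mean of empty slice.
  print("mark",k.sum(),a.mean(),a.min(),a.max(),"needle",len(an),md,an.mean(),"knob delta",(a.mean()-md)/.6)
```

Call:
servo_tool --moves '[{"dp": [0.0075, 0.0165, 0], "delta_rot": [0, 0, 0], "fingers": 0.6}, {"dp": [0, 0, 0], "delta_rot": [0, 0, 0.96], "fingers": 0.6}, {"dp": [0, 0, 0], "delta_rot": [0, 0, 0.96], "fingers": 0.6}, {"dp": [0, 0, 0], "delta_rot": [0, 0, 0.96], "fingers": 0.6}, {"dp": [0, 0, 0.1], "delta_rot": [0, 0, 0.96], "fingers": 0.6}]'

```text
clock: 14.2
position: [0.4946, 0.0224, 0.2034]
ee_rot: [0.003, 0.149, 0.989, 0.0]
contact_force: [0.5, 0.7, -0.1]
width: 0.0511
gripper_force: 0.0
```

Call:
servo_tool --moves '[{"dp": [0, 0, 0.15], "delta_rot": [0, 0, 0.94], "fingers": 0.5}, {"dp": [0, 0, 0.13], "delta_rot": [0, 0, 0], "fingers": 0.5}, {"dp": [0, 0, 0.07], "delta_rot": [0, 0, 0], "fingers": 0.5}, {"dp": [0, 0, 0], "delta_rot": [0, 0, 0], "fingers": 0.5}, {"dp": [0, 0, 0], "delta_rot": [0, 0, 0], "fingers": 0.5}]'

```text
clock: 14.7
position: [0.4933, 0.022, 0.1317]
ee_rot: [-0.0, 0.193, 0.981, 0.0]
contact_force: [-0.4, 0.1, 0.3]
width: 0.0428
gripper_force: 0.0
```

Call:
servo_tool --moves '[{"dp": [-0.004, -0.008, 0], "delta_rot": [0, 0, 0], "fingers": 0.5}, {"dp": [0, 0, 0], "delta_rot": [0, 0, 0], "fingers": 0.1}, {"dp": [0, 0, 0], "delta_rot": [0, 0, 0], "fingers": 0.1}, {"dp": [0, 0, 0], "delta_rot": [0, 0, 0], "fingers": 0.1}, {"dp": [0, 0, 0], "delta_rot": [0, 0, 0], "fingers": 0.1}]' --force 30

```text
clock: 15.2
position: [0.4941, 0.0197, 0.1325]
ee_rot: [0.001, 0.195, 0.981, 0.001]
contact_force: [0.8, 3.9, 6.7]
width: 0.0137
gripper_force: 32.5
```

Call:
servo_tool --moves '[{"dp": [0, 0, 0], "delta_rot": [0, 0, 0.5], "fingers": 0.1}, {"dp": [0, 0, 0], "delta_rot": [0, 0, 0.7], "fingers": 0.1}, {"dp": [0, 0, 0], "delta_rot": [0, 0, 0.7], "fingers": 0.1}]'

```text
clock: 15.5
position: [0.4941, 0.0197, 0.1325]
ee_rot: [0.001, 0.288, 0.958, 0.001]
contact_force: [0.0, 3.9, 5.8]
width: 0.0133
gripper_force: 32.6
```

Call:
servo_tool --moves '[{"dp": [0, 0, 0], "delta_rot": [0, 0, 0.9], "fingers": 0.1}, {"dp": [0, 0, 0], "delta_rot": [0, 0, 0.9], "fingers": 0.1}, {"dp": [0, 0, 0], "delta_rot": [0, 0, 0.9], "fingers": 0.1}, {"dp": [0, 0, 0], "delta_rot": [0, 0, 0.9], "fingers": 0.1}, {"dp": [0, 0, 0], "delta_rot": [0, 0, 0.9], "fingers": 0.1}]'

```text
clock: 16.0
position: [0.494, 0.0196, 0.1325]
ee_rot: [0.001, 0.495, 0.869, 0.001]
contact_force: [-0.5, 3.5, 7.3]
width: 0.0133
gripper_force: 32.7
```

Call:
servo_tool --moves '[{"dp": [0, 0, 0], "delta_rot": [0, 0, 0.9], "fingers": 0.1}, {"dp": [0, 0, 0], "delta_rot": [0, 0, 0.9], "fingers": 0.1}, {"dp": [0, 0, 0], "delta_rot": [0, 0, 0.9], "fingers": 0.1}, {"dp": [0, 0, 0], "delta_rot": [0, 0, 0.9], "fingers": 0.1}, {"dp": [0, 0, 0], "delta_rot": [0, 0, 0.9], "fingers": 0.1}]'

```text
clock: 16.5
position: [0.4938, 0.0196, 0.1325]
ee_rot: [0.0, 0.676, 0.737, 0.001]
contact_force: [-1.0, 2.5, 7.6]
width: 0.0138
gripper_force: 32.7
```

Call:
servo_tool --moves '[{"dp": [0, 0, 0], "delta_rot": [0, 0, 0.9], "fingers": 0.1}, {"dp": [0, 0, 0], "delta_rot": [0, 0, 0.9], "fingers": 0.1}, {"dp": [0, 0, 0], "delta_rot": [0, 0, 0], "fingers": 0.1}, {"dp": [0, 0, 0], "delta_rot": [0, 0, 0], "fingers": 0.1}]'

```text
clock: 16.9
position: [0.4937, 0.0196, 0.1325]
ee_rot: [0.0, 0.738, 0.674, 0.001]
contact_force: [-1.1, 3.6, 7.6]
width: 0.0134
gripper_force: 32.7
```

Run:
```python
from h import *
s=readout.get_state(); R=rot(s["ee_rot"]); print(s["clock"],s["position"],"tool y deg",np.degrees(np.arctan2(R[1,1],R[0,1])),s["contact_force"],s["moment"])
p,d,P=grab("wrist","w7")
P2=pose("wrist",s); C=[.5682,.026,.048]; c=P2[0]
Xc=(np.array(C)-P2[2])@P2[1]; px=cv2.projectPoints(Xc.reshape(1,1,3),np.zeros(3),np.zeros(3),c["intrinsics"],c["dist"])[0].ravel(); print(px)
```

```text
16.9 [0.49371978 0.01957905 0.13245156] tool y deg -5.204541559884418 [-1.05147803  3.55529179  7.56607464] [ 0.42575007  0.20594615 -0.06293731]
[486.76627234 266.64792662]
```

```bash
cat > nd.py <<'E'
from h import *
import sys
def meas(p,P,c0):
    def proj(X):
        Xc=(X-P[2])@P[1]; return cv2.projectPoints(Xc.reshape(-1,1,3),np.zeros(3),np.zeros(3),P[0]["intrinsics"],P[0]["dist"])[0][:,0].astype(np.float32)
    a=np.radians(np.arange(-15,110,.5)); out={}
    for nm,r,z in(("needle",np.arange(.010,.026,.001),.051),("mark",np.arange(.029,.037,.001),.048)):
        th=np.radians(95.07)-a
        X=np.stack([c0[0]+r[:,None]*np.cos(th),c0[1]+r[:,None]*np.sin(th),np.full((len(r),len(a)),z)],-1)
        uv=proj(X.reshape(-1,3)); S=cv2.remap(p,uv[:,0].reshape(len(r),-1),uv[:,1].reshape(len(r),-1),cv2.INTER_LINEAR).astype(float)
        q=(S.max(2) if nm=="needle" else S[:,:,1]-S[:,:,0]).mean(0); q=q.max()-q if nm=="mark" else np.median(q)-q
        w=np.where(q>.5*q.max(),q,0); k=np.argmax(q); near=abs(np.arange(len(q))-k)<24; w=w*near
        out[nm]=(np.degrees((a*w).sum()/w.sum()).round(1),q.max().round(0))
    return out
if __name__=="__main__":
    for t in sys.argv[1:]:
        if t.startswith("new"): p,d,P=grab("wrist",t)
        else:
            f=np.load(t); p=f["p"]; P=(imaging.calibration("wrist"),f["R"],f["o"])
        for c0 in((.5682,.026),(.567,.0273)): print(t,c0,meas(p,P,c0))
E
python3 nd.py pics/w4.npz pics/w6.npz new7
```

```text
pics/w4.npz (0.5682, 0.026) {'needle': (np.float64(11.9), np.float64(128.0)), 'mark': (np.float64(59.5), np.float64(165.0))}
pics/w4.npz (0.567, 0.0273) {'needle': (np.float64(16.3), np.float64(128.0)), 'mark': (np.float64(62.5), np.float64(163.0))}
pics/w6.npz (0.5682, 0.026) {'needle': (np.float64(13.1), np.float64(93.0)), 'mark': (np.float64(58.6), np.float64(130.0))}
pics/w6.npz (0.567, 0.0273) {'needle': (np.float64(17.5), np.float64(95.0)), 'mark': (np.float64(61.7), np.float64(128.0))}
new7 (0.5682, 0.026) {'needle': (np.float64(56.6), np.float64(224.0)), 'mark': (np.float64(55.8), np.float64(192.0))}
new7 (0.567, 0.0273) {'needle': (np.float64(61.5), np.float64(222.0)), 'mark': (np.float64(59.0), np.float64(200.0))}
```

Call:
servo_tool --moves '[{"dp": [0, 0, 0], "delta_rot": [0, 0, 0], "fingers": 0.5}, {"dp": [0, 0, 0], "delta_rot": [0, 0, 0], "fingers": 0.5}, {"dp": [0, 0, 0], "delta_rot": [0, 0, 0], "fingers": 0.5}, {"dp": [0, 0, -0.1], "delta_rot": [0, 0, 0], "fingers": 0.5}, {"dp": [0, 0, -0.2], "delta_rot": [0, 0, 0], "fingers": 0.5}]'

```text
clock: 17.5
position: [0.4913, 0.0192, 0.1893]
ee_rot: [-0.003, 0.738, 0.674, -0.003]
contact_force: [1.3, -0.5, 0.6]
width: 0.0423
gripper_force: 0.0
```

Call:
servo_tool --moves '[{"dp": [0, 0, -0.2], "delta_rot": [0, 0, 0], "fingers": 0.5}, {"dp": [0, 0, 0], "delta_rot": [0, 0, 0], "fingers": 0.5}, {"dp": [0, 0, 0], "delta_rot": [0, 0, 0], "fingers": 0.5}]'

```text
clock: 17.8
position: [0.4937, 0.0191, 0.2321]
ee_rot: [0.001, 0.738, 0.675, 0.001]
contact_force: [-0.7, 0.1, -0.9]
width: 0.0424
gripper_force: 0.0
```

```bash
python3 nd.py new8
python3 - <<'E'
from h import *
p=cv2.imread("pics/new8.png"); s=readout.get_state(); P=pose("wrist",s); c=P[0]
Xc=(np.array([.5682,.026,.048])-P[2])@P[1]; u,v=cv2.projectPoints(Xc.reshape(1,1,3),np.zeros(3),np.zeros(3),c["intrinsics"],c["dist"])[0].ravel().astype(int); print(u,v,s["position"],s["clock"])
k=cv2.resize(p[max(0,v-75):v+75,max(0,u-75):u+75],(480,480),interpolation=cv2.INTER_CUBIC)
f=cv2.resize(p,(320,240)); o=np.zeros((480,800,3),np.uint8); o[:,:480]=k; o[:240,480:]=f
cv2.imwrite("pics/fin.png",o)
E
```

```text
new8 (0.5682, 0.026) {'needle': (np.float64(55.3), np.float64(111.0)), 'mark': (np.float64(56.6), np.float64(97.0))}
new8 (0.567, 0.0273) {'needle': (np.float64(60.6), np.float64(111.0)), 'mark': (np.float64(58.0), np.float64(101.0))}
428 214 [0.49286712 0.01916889 0.23094196] 17.85
```

View pics/fin.png

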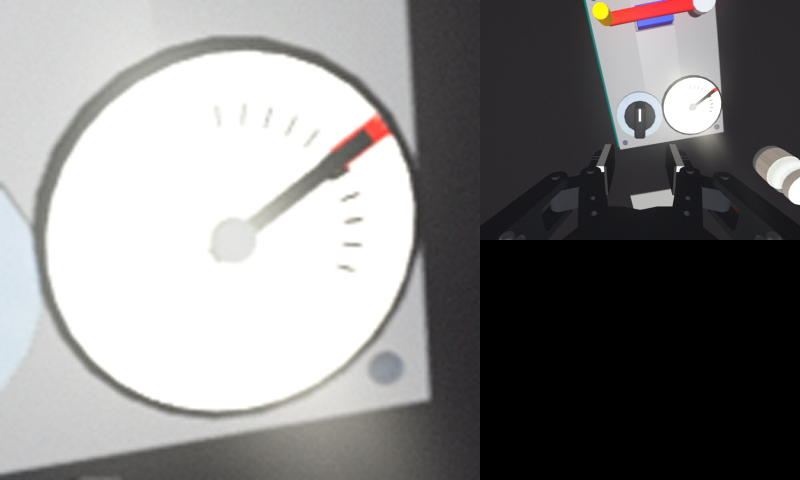

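The final picture shows the needle tip at (370,132) inside the red mark, which spans (335,155)–(385,122). The lever is shut over the blue block, and the gripper is clear of everything.

```bash
python3 -c "from rig import manip; print(manip.sign_off())"
```

```text
the job is handed in; nothing more can be done
None
```

The job is handed in: the blue specimen is seated in the pocket (its top measured 60 mm above the bench), the lever is shut against its stop, and the needle tip stands on the red mark, with about 18 s of the 72 s used.

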